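Load the autosampler rack with the fractions in reverse order

ROBOT

A 6-joint arm with a two-finger parallel gripper is mounted at the origin on the work surface. World frame = base frame: x ahead of the robot, y to its left, z up, the work surface at z = 0. Lengths are in mm, angles in rad, forces in N, time in s.
With the tool pointing down it reaches from about 275 to 875 mm from the base axis. Payload 12.5 kg.
Tool frame: the origin (TCP) lies midway between the tips of the shut fingers; the grasp point (between the pads) lies 19 mm behind it; z points along the fingers, y is the direction in which the jaws open and shut (so a half turn about z gives the same grasp; the last joint's range is limited). The gripper opens to 85 mm and grips with 20 to 120 N. Pads are 22 mm wide; open, the fingers measure 114 mm over their backs; the gripper's body (76 mm by 85 mm) begins 54 mm behind the grasp point. The pads swing forward as they close: fully open they stand 13 mm farther back than shut.
Start: joints at [1.094, 0.351, 1.652, -0, 1.139, -0.085], TCP at [209.987, 508.321, 231.29] pointing down, gripper open.
Joint ranges: [-2.75, 2.75], [-0.79, 2.1], [0.01, 2.65], [-1.57, 4.71], [0.07, 3.14], [-2.87, 2.87]. Speed limits (rad/s): [2.22, 2.22, 2.79, 3.14, 3.14, 3.14].

INTERFACE

Orientations are given as a unit quaternion [w, x, y, z].
In Python, from bench import bot gives the robot as it stands. The module is installed in compiled form; this text tells all that it offers.
- The arm moves only by the shell command python3 -m jog 'ROWS'. ROWS is JSON, a list of rows, each a list of 7 numbers: the shift along the world's x, y, z in mm, then the turn, a rotation vector about the world's x, y, z in rad, then the closure, from 0 (fully open) to 1 (shut). A call has exactly 10 rows; each row shifts and turns the pose as measured when the row begins; what a row does not reach is not made up. A row lasts 1/8 s, in which the tool goes at most 62.5 mm and 10.7 degrees, less where a joint would pass 70% of its speed; a pose out of reach is approached as far as the arm can. A call is refused whole if a number of a shift passes 62.5 or a number of a turn 0.188, either way. A call with a gripper value outside its range is refused whole. The fingers move at their own pace and stop on an object; the grip force is fixed at half the most. Time passes only in rows, so rows that do not move let the fingers close, or fill a call up. It gives the time, the measured TCP pose, the force and the opening at its end, in the units of the state.
- bot.get_state(): the state, without advancing time (a new reading comes with each control period).
- bot.capture(name): name is "scene" or "top" or "wrist"; returns (picture, depth): 420x560x3 uint8, blue, green, red; 420x560 float32, mm along the optical axis (not along the pixel's ray), 0 where there is no reading.
- bot.camera_params(name): a dict with "fx", "fy", "cx", "cy" (pixels), "rvec" (rotation vector, rad) and "tvec" (3), from world to camera coordinates, as OpenCV has them. Camera axes: x right, y down, z forward; pixel columns grow to the right and rows downward; lengths in mm; the calibration is good to about 2 mm. A picture is of the moment at which its call begins: read the wrist's pose just before it. camera_params takes no time and is no camera call; for the wrist camera it gives the pose at the moment of the call.
- bot.close_job(): hands the job in, once; it reports no verdict.
The state is a dict: "clock": time; "joints": joint angles; "qvel": joint speeds; "tau": joint torques, N m; "tcp_pos": TCP position; "tcp_rot": TCP orientation; "force": force on the tool from outside, world axes, zero at the start; "ft_torque": the same for the moment, N m; "opening": finger opening in mm.
Only numpy, scipy, OpenCV 4.12 (cv2) and the standard library are available. Lean on these libraries where they do the work, as an engineer would, in place of code of your own. Each camera call takes 0.05 s, during which the arm holds its last target. There are 200 camera calls.

TASK

Move the four sample bottles from the cups of the collection tray to the autosampler rack, one bottle in each pocket, in reverse order: the bottle nearest the tray's handle goes into the pocket farthest from the rack's handle, and so on, so that the last fraction collected is injected first. Keep the bottles upright, set them down on the pocket floors without dropping them, and leave them standing there released.

Things in the scene. Friction and masses are not known exactly. Their poses are not given: they have to be found in the camera images.
- tall: Tall slim round bottle, diameter 26 mm, straight sides up to 80 mm, cap of diameter 22 mm above, 92 mm high in all. Amber glass, white cap, about 60 g, loose. Origin at the centre of its underside, z up.
- squat: Squat wide round bottle, diameter 36 mm, straight sides up to 52 mm, cap of diameter 34 mm above, 66 mm high in all. Amber glass, white cap, about 60 g, loose. Origin at the centre of its underside, z up.
- square: Square bottle, 30 x 30 mm section with straight sides up to 64 mm, round cap of diameter 22 mm above, 80 mm high in all; at the start its sides are within about 5 degrees of parallel to the tray's. Amber glass, white cap, about 60 g, loose. Origin at the centre of its underside, z up. x and y square to its sides.
- necked: Round bottle of diameter 32 mm with straight sides up to 50 mm, then a sloping shoulder to a narrow 14 mm neck, cap of diameter 18 mm, 78 mm high in all. Amber glass, white cap, about 60 g, loose. Origin at the centre of its underside, z up.
- cupA: One of four identical open square grey cups fixed on the tray, 50 mm outside, 44 mm inside, 20 mm high, inner floor 4 mm above its underside (10 mm above the table). Origin: centre of its underside. At the start it holds the tall slim bottle; it does not move, so it marks that bottle's place in the row.
- cupB: One of four identical open square grey cups fixed on the tray, 50 mm outside, 44 mm inside, 20 mm high, inner floor 4 mm above its underside (10 mm above the table). Origin: centre of its underside. At the start it holds the squat wide bottle; it does not move, so it marks that bottle's place in the row.
- cupC: One of four identical open square grey cups fixed on the tray, 50 mm outside, 44 mm inside, 20 mm high, inner floor 4 mm above its underside (10 mm above the table). Origin: centre of its underside. At the start it holds the square bottle; it does not move, so it marks that bottle's place in the row.
- cupD: One of four identical open square grey cups fixed on the tray, 50 mm outside, 44 mm inside, 20 mm high, inner floor 4 mm above its underside (10 mm above the table). Origin: centre of its underside. At the start it holds the narrow-necked bottle; it does not move, so it marks that bottle's place in the row.
- tray: Collection tray, fixed: steel plate 240 x 70 mm, 6 mm thick, on the table, carrying the row of four grey cups. Origin: centre of its underside, at table height; x along the row, away from the handle. The white bow handle juts out at the -x end, turned roughly towards the robot (within 30 degrees). Cup centres at x = -84, -28, 28 and 84 mm, y = 0.
- rack: Autosampler rack, fixed: aluminium, 228 x 60 mm, four open pockets in a row, 52 x 52 mm inside; walls 22 mm high (36 mm at the handle), pocket floor 6 mm above the table. Origin: centre of its underside, at table height; x along the row, away from the white bow handle, which is turned roughly towards the robot (within 30 degrees). Pocket centres at x = -84, -28, 28 and 84 mm, y = 0.
There are look-alikes about, which are no part of the job. What is shaped like the square but purple is not meant.

How it is judged (in metres and radians):
At the end, for the whole second after the job is handed in: Every bottle stands upright (within 8 degrees), at rest, on the floor (within 4 mm) of its own rack pocket (within 13 mm of its centre along and across), in the reverse of the starting order counted from the handles: first cup to fourth pocket, second to third, third to second, fourth to first (((x of cupA in the frame of tray between -0.104 and -0.064 m and x of tall in the frame of rack between 0.071 and 0.097 m) or (x of cupA in the frame of tray between -0.048 and -0.008 m and x of tall in the frame of rack between 0.015 and 0.041 m) or (x of cupA in the frame of tray between 0.008 and 0.048 m and x of tall in the frame of rack between -0.041 and -0.015 m) or (x of cupA in the frame of tray between 0.064 and 0.104 m and x of tall in the frame of rack between -0.097 and -0.071 m)) and y of tall in the frame of rack between -0.013 and 0.013 m and z of tall in the frame of rack between 0 and 0.01 m and angle between each of tall, squat, square, necked's own z axis and vertical below 0.15 rad and linear speed of each of tall, squat, square, necked below 0.02 m/s and ((x of cupB in the frame of tray between -0.104 and -0.064 m and x of squat in the frame of rack between 0.071 and 0.097 m) or (x of cupB in the frame of tray between -0.048 and -0.008 m and x of squat in the frame of rack between 0.015 and 0.041 m) or (x of cupB in the frame of tray between 0.008 and 0.048 m and x of squat in the frame of rack between -0.041 and -0.015 m) or (x of cupB in the frame of tray between 0.064 and 0.104 m and x of squat in the frame of rack between -0.097 and -0.071 m)) and y of squat in the frame of rack between -0.013 and 0.013 m and z of squat in the frame of rack between 0 and 0.01 m and ((x of cupC in the frame of tray between -0.104 and -0.064 m and x of square in the frame of rack between 0.071 and 0.097 m) or (x of cupC in the frame of tray between -0.048 and -0.008 m and x of square in the frame of rack between 0.015 and 0.041 m) or (x of cupC in the frame of tray between 0.008 and 0.048 m and x of square in the frame of rack between -0.041 and -0.015 m) or (x of cupC in the frame of tray between 0.064 and 0.104 m and x of square in the frame of rack between -0.097 and -0.071 m)) and y of square in the frame of rack between -0.013 and 0.013 m and z of square in the frame of rack between 0 and 0.01 m and ((x of cupD in the frame of tray between -0.104 and -0.064 m and x of necked in the frame of rack between 0.071 and 0.097 m) or (x of cupD in the frame of tray between -0.048 and -0.008 m and x of necked in the frame of rack between 0.015 and 0.041 m) or (x of cupD in the frame of tray between 0.008 and 0.048 m and x of necked in the frame of rack between -0.041 and -0.015 m) or (x of cupD in the frame of tray between 0.064 and 0.104 m and x of necked in the frame of rack between -0.097 and -0.071 m)) and y of necked in the frame of rack between -0.013 and 0.013 m and z of necked in the frame of rack between 0 and 0.01 m); the robot touches nothing.
It fails at once if a bottle is tipped more than 45 degrees (angle between any of tall, squat, square, necked's own z axis and vertical above 0.785 rad).
It fails at once if a bottle is dropped or thrown (moves faster than 0.8 m/s while not in the fingers) ((linear speed of tall above 0.8 m/s and contact force between tall and the fingers below 0.05 N) or (linear speed of squat above 0.8 m/s and contact force between squat and the fingers below 0.05 N) or (linear speed of square above 0.8 m/s and contact force between square and the fingers below 0.05 N) or (linear speed of necked above 0.8 m/s and contact force between necked and the fingers below 0.05 N)).
It also fails if it takes over 115 s, if anything falls off the work surface, if the arm or the gripper's body presses on something with over 40 N, if the wrist force passes 120 N, or if a joint passes its speed limit or range.

## Working session

There is one attempt and no reset: what is moved stays moved. The work goes in short steps, Python scripts to look and compute and a shell command to move; the robot and the scene stay as the last step left them, time stands still between calls to the robot, and variables do not carry over. Pictures are saved under pics/ and viewed, about 12 in all and at most 16, crops included, and the job is handed in when it is done.

```bash
mkdir -p pics; cat > h.py <<'E'
import numpy as np, cv2
from bench import bot
def cloud(name):
    p=bot.camera_params(name); im,d=bot.capture(name)
    v,u=np.mgrid[:420,:560]
    c=np.stack([(u-p['cx'])/p['fx']*d,(v-p['cy'])/p['fy']*d,d],-1)
    R=cv2.Rodrigues(np.array(p['rvec'],float))[0]
    w=(c-np.array(p['tvec']).reshape(3))@R
    w[d==0]=np.nan
    return im,d,w
E
python3 - <<'E'
from h import *
a,d,w=cloud('top'); b,d2,w2=cloud('scene')
np.savez('s.npz',a=a,w=w,b=b,w2=w2)
cv2.imwrite('pics/top.png',cv2.resize(a,(800,600),interpolation=cv2.INTER_CUBIC)); cv2.imwrite('pics/scene.png',b)
s=bot.get_state(); print({k:np.round(s[k],3) for k in s})
E
```

```text
{'clock': np.float64(0.1), 'joints': array([ 1.094,  0.351,  1.652, -0.   ,  1.139, -0.085]), 'qvel': array([-0.   , -0.002, -0.003, -0.001,  0.001, -0.001]), 'tau': array([ 1.0000e-03, -5.0683e+01, -2.9188e+01, -0.0000e+00,  3.0000e-03,
       -0.0000e+00]), 'tcp_pos': array([209.869, 508.06 , 230.806]), 'tcp_rot': array([-0.   ,  0.195,  0.981, -0.001]), 'force': array([0.472, 0.837, 0.532]), 'ft_torque': array([ 0.023, -0.062, -0.05 ]), 'opening': np.float64(85.424)}
```

View pics/top.png

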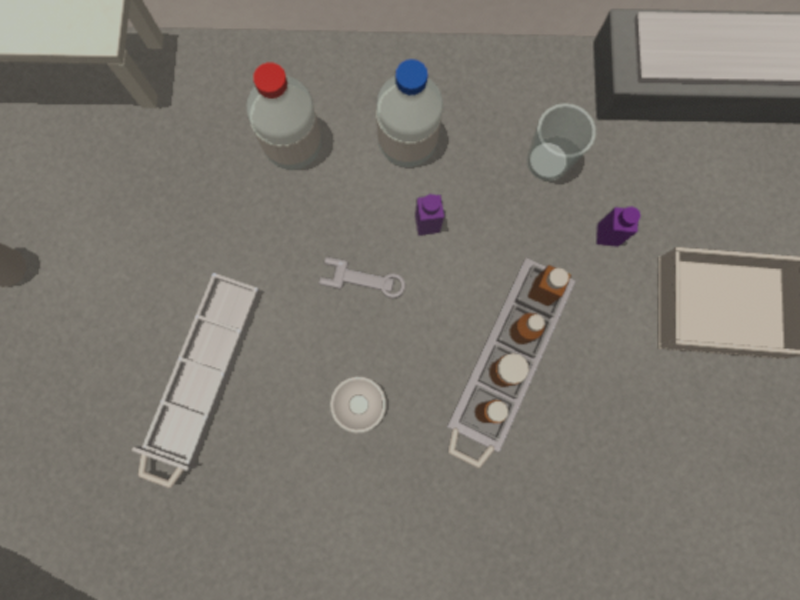

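View pics/scene.png

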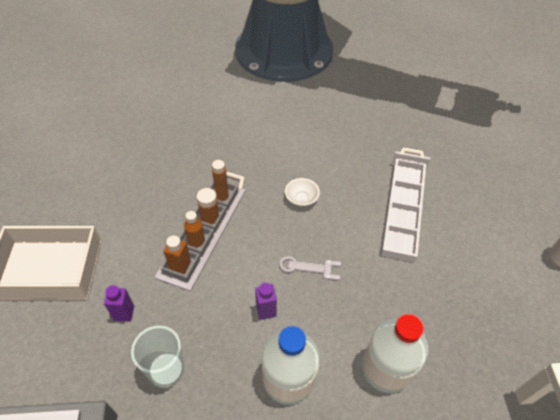

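Top picture (800x600): the tray is on the right with its handle at (470,450). From the handle it holds tall (492,411), squat (512,370), necked (532,328) and square (552,285). The rack is on the left with its handle at (160,467), and pockets 1–4 run from (180,432) to (232,300). Look-alikes are the two purple square bottles at (431,214) and (618,226), which are not meant.

```bash
python3 - <<'E'
from h import *
z=np.load('s.npz'); a,w=z['a'],z['w']; w2=z['w2']
S=.7
def reg(x0,y0,x1,y1):
    m=np.zeros((420,560),bool); m[int(y0*S):int(y1*S),int(x0*S):int(x1*S)]=1; return m
tr=reg(440,250,590,475); rk=reg(125,265,270,495)
def rect(m,lo,hi,n):
    P=w[m&(w[...,2]>lo)&(w[...,2]<hi)]; 
    r=cv2.minAreaRect(P[:,:2].astype(np.float32)); print(n,len(P),np.round(r[0],1),np.round(r[1],1),r[2])
    return P
for n,m in (('tray',tr),('rack',rk)):
    h=w[m][:,2]; print(n,np.histogram(h[np.isfinite(h)],bins=np.arange(-6,110,4)))
# table z check
print(np.nanmedian(w[250:300,200:220],axis=(0,1)), np.nanmedian(w2[200:230,350:370],axis=(0,1)))
rect(tr,2.5,60,'tray all+handle'); rect(rk,15,29,'rack walls'); rect(rk,30,45,'rack high')
# caps: white pixels high
hsv=cv2.cvtColor(a,cv2.COLOR_BGR2HSV)
for n,px,zt,r in (('tall',(497,411),102,11),('squat',(512,369),76,17),('necked',(536,323),88,9),('square',(558,279),90,11)):
    m=reg(px[0]-22,px[1]-22,px[0]+22,px[1]+22)&(abs(w[...,2]-zt)<5)
    P=w[m]; c,rad=cv2.minEnclosingCircle(P[:,:2].astype(np.float32))
    print(n,len(P),np.round(P.mean(0),1),np.round(c,1),round(rad,1))
# scene cam: caps
W=w2.reshape(-1,3)
for n,c,zt in (('any',None,0),):
    pass
np.save('w2.npy',w2)
E
```

```text
tray (array([ 418, 9552, 1630, 1414,  647,  150,  146,  422,  443,   32,   44,
         40,   40,   44,   36,   49,   90,  123,   72,  120,  397,   36,
         23,  185,  100,    5,   62,   97]), array([ -6,  -2,   2,   6,  10,  14,  18,  22,  26,  30,  34,  38,  42,
        46,  50,  54,  58,  62,  66,  70,  74,  78,  82,  86,  90,  94,
        98, 102, 106]))
rack (array([ 511, 9700, 2330, 1828,  205,  199,  652,  682,  103,   15,  111,
          6,    0,    0,    0,    0,    0,    0,    0,    0,    0,    0,
          0,    0,    0,    0,    0,    0]), array([ -6,  -2,   2,   6,  10,  14,  18,  22,  26,  30,  34,  38,  42,
        46,  50,  54,  58,  62,  66,  70,  74,  78,  82,  86,  90,  94,
        98, 102, 106]))
[4.92299232e+02 7.43870432e+01 2.84432732e-01] [529.84948663 107.31779045  -1.21904018]
tray all+handle 4624 [ 541.4 -198.2] [284.  193.4] 0.4466403126716614
rack walls 1578 [506.  198.3] [ 71.3 259.9] 71.85120391845703
rack high 132 [410.9 229.3] [69.9  4.7] 72.27769470214844
tall 160 [ 473.5 -154.4  102.2] [ 473.4 -154.6] 10.7
squat 344 [ 522.6 -177.5   76. ] [ 522.8 -177.8] 16.9
necked 100 [ 574.1 -201.5   87.9] [ 574.3 -201.8] 8.9
square 143 [ 626.2 -227.6   89.8] [ 626.8 -228.2] 11.2
```

```bash
python3 - <<'E'
from h import *
from scipy.optimize import differential_evolution as DE
z=np.load('s.npz'); w=z['w']; S=.7
def pts(x0,y0,x1,y1):
    P=w[int(y0*S):int(y1*S),int(x0*S):int(x1*S)].reshape(-1,3); return P[np.isfinite(P[:,2])]
def fit(P,c,yaw,wallf,H,lo,hi):
    hi_=P[(P[:,2]>lo)&(P[:,2]<hi)]; fl=P[(P[:,2]>H-3)&(P[:,2]<H+3)]
    def cost(p):
        C,s=np.cos(p[2]),np.sin(p[2])
        def wall(Q):
            d=Q[:,:2]-p[:2]; return wallf(d[:,0]*C+d[:,1]*s,-d[:,0]*s+d[:,1]*C)
        return -wall(hi_).sum()/len(hi_)+wall(fl).sum()/len(fl)
    r=DE(cost,[(c[0]-15,c[0]+15),(c[1]-15,c[1]+15),(yaw-.12,yaw+.12)],seed=1,popsize=25,maxiter=200)
    return r.x,r.fun
def rw(x,y):
    px=np.abs(np.mod(x,56)-28)  # 0 at pocket centre
    inp=(px<26)&(abs(y)<26)
    return (abs(x)<114)&(abs(y)<30)&~inp
def tw(x,y):
    px=np.abs(np.mod(x,56)-28)
    return (abs(x)<109)&(abs(y)<25)&(px<25)&~((px<22)&(abs(y)<22))
st=bot.get_state()['tcp_rot']
for n,P,c,yw,f,H,lo,hi in (('rack',pts(125,265,270,495),(517,194),-.316,rw,6,18,27),('tray',pts(440,250,590,475),(550,-190),-.447,tw,8,21,31)):
    x,v=fit(P,c,yw,f,H,lo,hi); print(n,np.round(x,3),round(v,3))
    for k in (-84,-28,28,84): print(k,np.round(x[:2]+k*np.array([np.cos(x[2]),np.sin(x[2])]),1))
E
```

```text
rack [ 5.21371e+02  1.94224e+02 -3.09000e-01] -0.684
-84 [441.3 219.7]
-28 [494.7 202.7]
28 [548.  185.7]
84 [601.4 168.7]
tray [ 5.49311e+02 -1.91318e+02 -4.30000e-01] -0.744
-84 [ 473.  -156.3]
-28 [ 523.9 -179.6]
28 [ 574.8 -203. ]
84 [ 625.7 -226.4]
```

```bash
python3 -m jog '[[60,-60,0,0,0,-0.054,0],[60,-60,0,0,0,0,0],[30,-60,0,0,0,0,0],[25,-60,0,0,0,0,0],[25,-60,0,0,0,0,0],[25,-60,0,0,0,0,0],[20,-60,0,0,0,0,0],[10,-60,0,0,0,0,0],[5,-60,0,0,0,0,0],[0,-60,0,0,0,0,0]]'
```

```text
clock: 1.35
tcp_pos: [433.5, -56.3, 229.5]
tcp_rot: [-0.0, 0.218, 0.976, -0.001]
force: [1.0, 0.1, -0.6]
opening: 85.4
```

```bash
python3 -m jog '[[20,-50,0,0,0,0.01,0],[20,-48,0,0,0,0,0],[0,0,0,0,0,0,0],[0,0,0,0,0,0,0],[0,0,0,0,0,0,0],[0,0,0,0,0,0,0],[0,0,0,0,0,0,0],[0,0,0,0,0,0,0],[0,0,0,0,0,0,0],[0,0,0,0,0,0,0]]'
python3 - <<'E'
from h import *
im,d,w=cloud('wrist'); cv2.imwrite('pics/w1.png',im)
for zt,n,g in ((102,'tall',(473,-154)),(76,'squat',(523,-178)),(88,'necked',(574,-202)),(90,'square',(627,-228))):
    m=(abs(w[...,2]-zt)<4)&(np.hypot(w[...,0]-g[0],w[...,1]-g[1])<25)
    P=w[m]
    if len(P)>5:
        c,r=cv2.minEnclosingCircle(P[:,:2].astype(np.float32)); print(n,len(P),np.round(c,1),round(r,1),np.round(P[:,2].mean(),1))
# square body top
m=(w[...,2]>68)&(w[...,2]<80)&(np.hypot(w[...,0]-627,w[...,1]+228)<28); P=w[m]; print(len(P))
if len(P)>20: print(cv2.minAreaRect(P[:,:2].astype(np.float32)))
E
```

```text
clock: 2.6
tcp_pos: [472.5, -158.1, 228.9]
tcp_rot: [-0.001, 0.214, 0.977, -0.001]
force: [0.1, 1.2, 0.1]
opening: 85.4
tall 531 [ 474.2 -155.2] 10.9 102.2
squat 943 [ 523.5 -178.1] 17.0 76.3
necked 269 [ 575.  -202.2] 9.1 88.0
square 345 [ 627.7 -228.2] 11.4 90.1
470
((627.1487426757812, -228.30694580078125), (29.655698776245117, 31.22510528564453), 65.96907043457031)
```

View pics/w1.png

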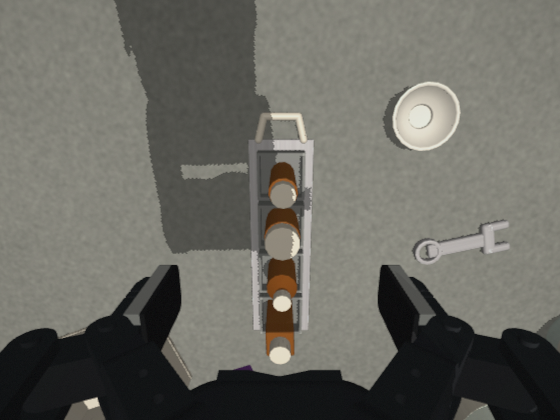

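The close view shows all four amber bottles in the same order from the handle: tall (283,190), squat (282,240), necked (282,300), square (280,352). Positions agree with the top view to about 1 mm.

```bash
python3 -m jog '[[1.5,3,0,0,0,0,0],[0,0,-60,0,0,0,0],[0,0,-50,0,0,0,0],[0,0,-45,0,0,0,0],[0,0,-26,0,0,0,0],[0,0,0,0,0,0,0],[0,0,0,0,0,0,0],[0,0,0,0,0,0,0],[0,0,0,0,0,0,0],[0,0,0,0,0,0,0]]'
```

```text
clock: 3.9
tcp_pos: [477.1, -155.3, 47.5]
tcp_rot: [0.004, 0.215, 0.977, -0.001]
force: [0.0, 0.4, -0.2]
opening: 85.3
```

```bash
python3 -m jog '[[-3,0,-1,0,0,0,0],[0,0,0,0,0,0,0.5],[0,0,0,0,0,0,1],[0,0,0,0,0,0,1],[0,0,0,0,0,0,1],[0,0,0,0,0,0,1],[0,0,0,0,0,0,1],[0,0,0,0,0,0,1],[0,0,0,0,0,0,1],[0,0,0,0,0,0,1]]'
```

```text
clock: 5.15
tcp_pos: [474.0, -155.4, 46.9]
tcp_rot: [0.004, 0.215, 0.977, -0.001]
force: [-0.4, -0.9, 1.6]
opening: 24.7
```

```bash
python3 -m jog '[[0,0,30,0,0,0,1],[0,0,50,0,0,0,1],[0,0,50,0,0,0,1],[20,50,0,0,0,0.06,1],[24,60,0,0,0,0.064,1],[24,60,0,0,0,0,1],[24,60,0,0,0,0,1],[20,50,0,0,0,0,1],[15,44,0,0,0,0,1],[0,0,0,0,0,0,1]]'
```

```text
clock: 6.4
tcp_pos: [599.3, 172.1, 179.6]
tcp_rot: [0.004, 0.153, 0.988, -0.001]
force: [-0.9, -0.4, -0.7]
opening: 24.5
```

```bash
python3 - <<'E'
from h import *
im,d,w=cloud('top'); cv2.imwrite('pics/t2.png',im)
s=bot.get_state();print(np.round(s['tcp_pos'],1),np.round(s['tcp_rot'],3),s['opening'])
E
```

```text
[598.9 170.6 179.5] [ 0.004  0.153  0.988 -0.001] 24.840820128011757
```

```bash
python3 - <<'E'
from h import *
from scipy.optimize import differential_evolution as DE
im,d,w=cloud('wrist'); cv2.imwrite('pics/w2.png',im)
s=bot.get_state();t=s['tcp_pos'];print(np.round(t,1))
P=w.reshape(-1,3);P=P[np.isfinite(P[:,2])]
x0=np.array([521.4,194.2,-.309])
def loc(Q,p):
    C,s=np.cos(p[2]),np.sin(p[2]);d=Q[:,:2]-p[:2];return d[:,0]*C+d[:,1]*s,-d[:,0]*s+d[:,1]*C
u,v=loc(P,x0);P=P[(abs(u)<125)&(abs(v)<45)]
hi=P[(P[:,2]>19)&(P[:,2]<24)];fl=P[(P[:,2]>4)&(P[:,2]<9)];print(len(hi),len(fl))
def wl(Q,p):
    x,y=loc(Q,p);px=np.abs(np.mod(x,56)-28);return (abs(x)<114)&(abs(y)<30)&~((px<26)&(abs(y)<26))
r=DE(lambda p:-wl(hi,p).mean()+wl(fl,p).mean(),list(zip(x0-[12,12,.08],x0+[12,12,.08])),seed=1,popsize=25,maxiter=200)
print(np.round(r.x,3),r.fun)
for k in (-84,-28,28,84): print(k,np.round(r.x[:2]+k*np.array([np.cos(r.x[2]),np.sin(r.x[2])]),1))
E
```

```text
[598.8 169.4 179.7]
3413 11130
[ 5.22186e+02  1.94496e+02 -3.09000e-01] -0.9379048292967879
-84 [442.2 220. ]
-28 [495.5 203. ]
28 [548.9 186. ]
84 [602.2 169. ]
```

View pics/w2.png

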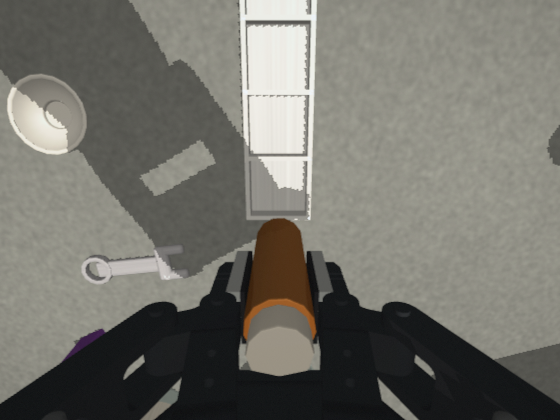

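The picture shows the tall bottle held upright between the pads over pocket 4 (pocket ~(278,190)), and the refit of the rack agrees with the first within 1 mm.

```bash
python3 -m jog '[[3,0,0,0,0,0,1],[0,0,-40,0,0,0,1],[0,0,-40,0,0,0,1],[0,0,-30,0,0,0,1],[0,0,-18,0,0,0,1],[0,0,0,0,0,0,1],[0,0,0,0,0,0,1],[0,0,0,0,0,0,1],[0,0,0,0,0,0,1],[0,0,0,0,0,0,1]]'
```

```text
clock: 7.75
tcp_pos: [604.8, 163.4, 53.6]
tcp_rot: [0.007, 0.158, 0.987, -0.0]
force: [-0.7, 0.1, -1.7]
opening: 24.5
```

```bash
python3 -m jog '[[-2.5,5.5,0,0,0,0,1],[0,0,-5,0,0,0,1],[0,0,-3,0,0,0,1],[0,0,-1,0,0,0,1],[0,0,-1,0,0,0,1],[0,0,0,0,0,0,1],[0,0,0,0,0,0,1],[0,0,0,0,0,0,1],[0,0,0,0,0,0,1],[0,0,0,0,0,0,1]]'
```

```text
clock: 9.0
tcp_pos: [602.2, 169.4, 43.0]
tcp_rot: [0.008, 0.158, 0.987, -0.0]
force: [-0.7, 0.6, -0.5]
opening: 24.8
```

```bash
python3 -m jog '[[0,0,-0.7,0,0,0,1],[0,0,0,0,0,0,1],[0,0,0,0,0,0,0.6],[0,0,0,0,0,0,0.4],[0,0,0,0,0,0,0.2],[0,0,0,0,0,0,0],[0,0,0,0,0,0,0],[0,0,0,0,0,0,0],[0,0,20,0,0,0,0],[0,0,40,0,0,0,0]]'
```

```text
clock: 10.25
tcp_pos: [601.0, 169.1, 103.0]
tcp_rot: [0.006, 0.158, 0.987, -0.001]
force: [0.3, -0.2, -0.8]
opening: 85.6
```

```bash
python3 -m jog '[[0,0,55,0,0.012,0,0],[0,0,40,0,0,0,0],[-12,-55,0,0,0,-0.06,0],[-13,-60,0,0,0,-0.053,0],[-13,-60,0,0,0,0,0],[-13,-60,0,0,0,0,0],[-13,-60,0,0,0,0,0],[-13,-50,0,0,0,0,0],[0,0,0,0,0,0,0],[0,0,0,0,0,0,0]]'
python3 - <<'E'
from h import *
s=bot.get_state();print(np.round(s['tcp_pos'],1),np.round(s['tcp_rot'],4))
im,d,w=cloud('top')
m=(abs(w[...,2]-98)<5)&(np.hypot(w[...,0]-602,w[...,1]-169)<25); P=w[m]; print('tall cap',len(P),P.mean(0))
E
```

```text
clock: 11.5
tcp_pos: [522.7, -184.1, 220.4]
tcp_rot: [0.011, 0.214, 0.977, -0.001]
force: [0.2, -0.1, 0.5]
opening: 85.2
[ 522.7 -184.1  220.4] [ 1.070e-02  2.143e-01  9.767e-01 -7.000e-04]
tall cap 146 [602.12612756 169.09667947  97.8158218 ]
```

```bash
python3 -m jog '[[1,6,-50,0.006,0.021,0,0],[0,0,-50,0,0,0,0],[0,0,-40,0,0,0,0],[0,0,-20,0,0,0,0],[0,0,-10,0,0,0,0],[0,0,0,0,0,0,0],[0,0,0,0,0,0,0],[0,0,0,0,0,0,0],[0,0,0,0,0,0,0],[0,0,0,0,0,0,0]]'
```

```text
clock: 12.8
tcp_pos: [528.5, -171.6, 51.5]
tcp_rot: [0.004, 0.209, 0.978, -0.001]
force: [-0.3, 0.8, 0.2]
opening: 85.1
```

```bash
python3 -m jog '[[-5,-6.5,0,0,0.008,0,0],[0,0,-10,0,0,0,0],[0,0,-8,0,0,0,0],[0,0,0,0,0,0,0.4],[0,0,0,0,0,0,1],[0,0,0,0,0,0,1],[0,0,0,0,0,0,1],[0,0,0,0,0,0,1],[0,0,0,0,0,0,1],[0,0,0,0,0,0,1]]'
```

```text
clock: 14.05
tcp_pos: [523.1, -178.6, 32.3]
tcp_rot: [0.0, 0.209, 0.978, -0.002]
force: [-0.7, -0.9, -2.2]
opening: 34.2
```

```bash
python3 -m jog '[[0,0,30,0,0,0,1],[0,0,50,0,0,0,1],[0,0,40,0,0,0,1],[3,50,0,0,0,0.06,1],[4,60,0,0,0,0.052,1],[4,60,0,0,0,0,1],[4,60,0,0,0,0,1],[4,60,0,0,0,0,1],[4,60,0,0,0,0,1],[0,0,0,0,0,0,1]]'
```

```text
clock: 15.3
tcp_pos: [545.0, 182.1, 156.8]
tcp_rot: [0.002, 0.154, 0.988, -0.001]
force: [-0.0, 1.2, -0.9]
opening: 34.8
```

```bash
python3 -m jog '[[1,5,0,0,0,0,1],[0,0,-40,0,0,0,1],[0,0,-30,0,0,0,1],[0,0,-20,0,0,0,1],[0,0,-10,0,0,0,1],[0,0,0,0,0,0,1],[0,0,0,0,0,0,1],[0,0,0,0,0,0,1],[0,0,0,0,0,0,1],[0,0,0,0,0,0,1]]'
```

```text
clock: 16.55
tcp_pos: [548.4, 183.0, 57.2]
tcp_rot: [0.004, 0.157, 0.988, -0.001]
force: [-1.1, -0.7, -0.8]
opening: 34.3
```

```bash
python3 -m jog '[[-2,3.5,0,0,0.008,0,1],[0,0,-10,0,0,0,1],[0,0,-10,0,0,0,1],[0,0,-5,0,0,0,1],[0,0,-2,0,0,0,1],[0,0,0,0,0,0,1],[0,0,0,0,0,0,1],[0,0,0,0,0,0,1],[0,0,0,0,0,0,1],[0,0,0,0,0,0,1]]'
```

```text
clock: 17.8
tcp_pos: [546.2, 186.8, 28.2]
tcp_rot: [-0.0, 0.157, 0.988, -0.001]
force: [-0.9, -0.1, -0.7]
opening: 34.2
```

```bash
python3 -m jog '[[0,0,-0.5,0,0,0,1],[0,0,0,0,0,0,1],[0,0,0,0,0,0,0.5],[0,0,0,0,0,0,0.3],[0,0,0,0,0,0,0.1],[0,0,0,0,0,0,0],[0,0,0,0,0,0,0],[0,0,0,0,0,0,0],[0,0,20,0,0,0,0],[0,0,40,0,0,0,0]]'
```

```text
clock: 19.05
tcp_pos: [545.0, 186.4, 88.5]
tcp_rot: [-0.002, 0.157, 0.988, -0.002]
force: [-0.8, -0.4, 1.3]
opening: 85.6
```

```bash
python3 -m jog '[[0,0,50,0,0,0,0],[0,-20,30,0,0,0,0],[4,-60,0,0,0,-0.06,0],[5,-60,0,0,0,-0.052,0],[5,-60,0,0,0,0,0],[5,-60,0,0,0,0,0],[5,-60,0,0,0,0,0],[5,-60,0,0,0,0,0],[0,0,0,0,0,0,0],[0,0,0,0,0,0,0]]'
python3 - <<'E'
from h import *
s=bot.get_state();print(np.round(s['tcp_pos'],1),np.round(s['tcp_rot'],4))
im,d,w=cloud('top')
for z,g in ((98,(602,169)),(72,(546,187)),(88,(575,-202))):
    m=(abs(w[...,2]-z)<5)&(np.hypot(w[...,0]-g[0],w[...,1]-g[1])<25); P=w[m]; print(len(P),P.mean(0) if len(P) else '')
E
```

```text
clock: 20.3
tcp_pos: [575.4, -205.0, 190.2]
tcp_rot: [0.008, 0.212, 0.977, -0.001]
force: [0.9, 0.3, -0.2]
opening: 85.5
[ 575.4 -205.   190.2] [ 8.100e-03  2.125e-01  9.771e-01 -7.000e-04]
149 [602.14802403 168.93137192  97.63039142]
332 [546.33969539 186.62968632  71.93717506]
17 [ 575.78543891 -194.92267706   87.20003842]
```

```bash
python3 -m jog '[[-1,2,-45,0.003,0.016,0,0],[0,0,-45,0,0,0,0],[0,0,-30,0,0,0,0],[0,0,-10,0,0,0,0],[0,0,-5,0,0,0,0],[0,0,0,0,0,0,0],[0,0,0,0,0,0,0],[0,0,0,0,0,0,0],[0,0,0,0,0,0,0],[0,0,0,0,0,0,0]]'
```

```text
clock: 21.6
tcp_pos: [578.0, -197.5, 59.5]
tcp_rot: [0.005, 0.208, 0.978, -0.002]
force: [0.7, -0.3, 0.3]
opening: 84.9
```

```bash
python3 -m jog '[[-3,-4.5,0,0,0.01,0,0],[0,0,-15,0,0,0,0],[0,0,-11,0,0,0,0],[0,0,-2,0,0,0,0.4],[0,0,0,0,0,0,1],[0,0,0,0,0,0,1],[0,0,0,0,0,0,1],[0,0,0,0,0,0,1],[0,0,0,0,0,0,1],[0,0,0,0,0,0,1]]'
```

```text
clock: 22.85
tcp_pos: [574.4, -202.3, 29.2]
tcp_rot: [-0.001, 0.208, 0.978, -0.003]
force: [0.4, -0.5, -1.7]
opening: 30.8
```

```bash
python3 -m jog '[[0,0,40,0,0,0,1],[0,0,50,0,0,0,1],[-5,20,35,0,0,0,1],[-11,50,0,0,0,0.06,1],[-13,60,0,0,0,0.05,1],[-13,60,0,0,0,0,1],[-13,60,0,0,0,0,1],[-13,60,0,0,0,0,1],[-11,60,0,0,0,0,1],[0,30,0,0,0,0,1]]'
```

```text
clock: 24.1
tcp_pos: [491.6, 206.0, 159.1]
tcp_rot: [0.001, 0.155, 0.988, -0.003]
force: [0.3, 0.4, 0.1]
opening: 30.2
```

```bash
python3 -m jog '[[0,0,0,0,0,0,1],[0,0,-30,0,0,0,1],[0,0,-25,0,0,0,1],[0,0,-20,0,0,0,1],[0,0,-10,0,0,0,1],[0,0,0,0,0,0,1],[0,0,0,0,0,0,1],[0,0,0,0,0,0,1],[0,0,0,0,0,0,1],[0,0,0,0,0,0,1]]'
```

```text
clock: 25.35
tcp_pos: [493.2, 204.1, 74.6]
tcp_rot: [0.004, 0.155, 0.988, -0.002]
force: [0.8, 0.3, -0.8]
opening: 30.7
```

Target (495,203), z 25.2; go to 27 with correction first.

```bash
python3 -m jog '[[1.5,-1,-8,0,0.008,0,1],[0,0,-15,0,0,0,1],[0,0,-13,0,0,0,1],[0,0,-7,0,0,0,1],[0,0,-2,0,0,0,1],[0,0,0,0,0,0,1],[0,0,0,0,0,0,1],[0,0,0,0,0,0,1],[0,0,0,0,0,0,1],[0,0,0,0,0,0,1]]'
```

```text
clock: 26.6
tcp_pos: [494.7, 203.1, 26.4]
tcp_rot: [-0.001, 0.154, 0.988, -0.002]
force: [-0.2, 0.1, -1.1]
opening: 30.3
```

```bash
python3 -m jog '[[0,0,-1.4,0,0,0,1],[0,0,0,0,0,0,1],[0,0,0,0,0,0,0.5],[0,0,0,0,0,0,0.3],[0,0,0,0,0,0,0.1],[0,0,0,0,0,0,0],[0,0,0,0,0,0,0],[0,0,0,0,0,0,0],[0,0,20,0,0,0,0],[0,0,40,0,0,0,0]]'
```

```text
clock: 27.85
tcp_pos: [493.2, 202.6, 83.9]
tcp_rot: [-0.003, 0.154, 0.988, -0.003]
force: [0.3, 0.5, -0.1]
opening: 85.4
```

```bash
python3 -m jog '[[0,0,55,0,0,0,0],[10,-50,40,0,0,0,0],[20,-60,0,0,0,-0.06,0],[20,-60,0,0,0,-0.048,0],[20,-60,0,0,0,0,0],[20,-60,0,0,0,0,0],[20,-60,0,0,0,0,0],[18,-55,0,0,0,0,0],[6,-20,0,0,0,0,0],[0,0,0,0,0,0,0]]'
python3 - <<'E'
from h import *
im,d,w=cloud('top')
for z,g in ((98,(602,169)),(72,(546,187)),(84,(495,203))):
    m=(abs(w[...,2]-z)<5)&(np.hypot(w[...,0]-g[0],w[...,1]-g[1])<25); P=w[m]; print(len(P),P.mean(0) if len(P) else '')
E
```

```text
clock: 29.1
tcp_pos: [626.5, -225.1, 183.7]
tcp_rot: [0.001, 0.208, 0.978, -0.002]
force: [-0.1, 1.0, -0.8]
opening: 85.4
145 [602.1704213  169.00913961  97.74285959]
335 [546.42508087 186.45072114  71.98437008]
105 [495.21764828 202.53847017  83.72262914]
```

```bash
python3 -m jog '[[-1,-3,-45,0,0,0,0],[0,0,-40,0,0,0,0],[0,0,-25,0,0,0,0],[0,0,-10,0,0,0,0],[0,0,-5,0,0,0,0],[0,0,0,0,0,0,0],[0,0,0,0,0,0,0],[0,0,0,0,0,0,0],[0,0,0,0,0,0,0],[0,0,0,0,0,0,0]]'
```

```text
clock: 30.4
tcp_pos: [626.7, -221.1, 60.9]
tcp_rot: [0.004, 0.205, 0.979, -0.003]
force: [0.2, 0.4, -0.4]
opening: 85.3
```

```bash
python3 -m jog '[[0.5,-7,0,0,0.008,0,0],[0,0,-12,0,0,0,0],[0,0,-8,0,0,0,0],[0,0,-1,0,0,0,0.4],[0,0,0,0,0,0,1],[0,0,0,0,0,0,1],[0,0,0,0,0,0,1],[0,0,0,0,0,0,1],[0,0,0,0,0,0,1],[0,0,0,0,0,0,1]]'
```

```text
clock: 31.65
tcp_pos: [627.0, -228.6, 38.0]
tcp_rot: [-0.001, 0.205, 0.979, -0.003]
force: [0.3, 0.1, -0.5]
opening: 29.5
```

```bash
python3 -m jog '[[0,0,40,0,0,0,1],[0,0,50,0,0,0,1],[-10,20,35,0,0,0,1],[-22,50,0,0,0,0.06,1],[-24,58,0,0,0,0.044,1],[-24,58,0,0,0,0,1],[-24,58,0,0,0,0,1],[-24,58,0,0,0,0,1],[-24,58,0,0,0,0,1],[-24,50,0,0,0,0,1]]'
```

```text
clock: 32.9
tcp_pos: [448.0, 182.8, 167.6]
tcp_rot: [0.002, 0.155, 0.988, -0.003]
force: [-0.4, -0.1, -1.0]
opening: 29.3
```

```bash
python3 -m jog '[[-8,38,0,0,0,0,1],[0,0,0,0,0,0,1],[0,0,-25,0,0,0,1],[0,0,-20,0,0,0,1],[0,0,-15,0,0,0,1],[0,0,-5,0,0,0,1],[0,0,0,0,0,0,1],[0,0,0,0,0,0,1],[0,0,0,0,0,0,1],[0,0,0,0,0,0,1]]'
```

```text
clock: 34.15
tcp_pos: [440.0, 222.8, 103.3]
tcp_rot: [0.004, 0.154, 0.988, -0.002]
force: [-0.5, 0.2, -1.0]
opening: 29.3
```

```bash
python3 -m jog '[[2,-3,0,0,0.008,0,1],[0,0,-20,0,0,0,1],[0,0,-20,0,0,0,1],[0,0,-14,0,0,0,1],[0,0,-9,0,0,0,1],[0,0,-3,0,0,0,1],[0,0,0,0,0,0,1],[0,0,0,0,0,0,1],[0,0,0,0,0,0,1],[0,0,0,0,0,0,1]]'
```

```text
clock: 35.4
tcp_pos: [444.3, 219.9, 37.4]
tcp_rot: [0.002, 0.154, 0.988, -0.001]
force: [0.6, 0.1, -0.6]
opening: 29.3
```

```bash
python3 -m jog '[[-2,0,-2,0,0.004,0,1],[0,0,-1,0,0,0,1],[0,0,-0.7,0,0,0,1],[0,0,0,0,0,0,1],[0,0,0,0,0,0,0.5],[0,0,0,0,0,0,0.3],[0,0,0,0,0,0,0.1],[0,0,0,0,0,0,0],[0,0,0,0,0,0,0],[0,0,0,0,0,0,0]]'
```

```text
clock: 36.65
tcp_pos: [442.3, 220.0, 33.7]
tcp_rot: [-0.0, 0.154, 0.988, -0.002]
force: [-0.6, -0.4, 0.2]
opening: 85.4
```

```bash
python3 -m jog '[[0,0,20,0,0,0,0],[0,0,50,0,0,0,0],[0,0,50,0,0,0,0],[0,0,40,0,0,0,0],[-20,-50,20,0,0,0,0],[-20,-60,0,0,0,0,0],[-10,-60,0,0,0,0,0],[0,-40,0,0,0,0,0],[0,0,0,0,0,0,0],[0,0,0,0,0,0,0]]'
python3 - <<'E'
from h import *
im,d,w=cloud('top'); cv2.imwrite('pics/end.png',im)
C,S=np.cos(-.309),np.sin(-.309)
for n,z,g in (('tall',98,(602,169)),('squat',72,(546,187)),('necked',84,(495,203)),('square',86,(442,220))):
    m=(abs(w[...,2]-z)<5)&(np.hypot(w[...,0]-g[0],w[...,1]-g[1])<25); P=w[m]; q=P.mean(0); e=q[:2]-[522.2,194.5]
    print(n,len(P),np.round(q,1),'rack xy',np.round([e[0]*C+e[1]*S,-e[0]*S+e[1]*C],1))
E
```

```text
clock: 37.9
tcp_pos: [389.2, 4.5, 220.1]
tcp_rot: [0.001, 0.153, 0.988, -0.002]
force: [0.1, 0.7, 0.5]
opening: 85.5
tall 146 [602.1 169.1  97.8] rack xy [83.8  0.1]
squat 338 [546.4 186.4  71.8] rack xy [25.5 -0.3]
necked 103 [495.1 202.5  84. ] rack xy [-28.2  -0.6]
square 161 [442.7 219.5  85.9] rack xy [-83.3  -0.4]
```

View pics/end.png

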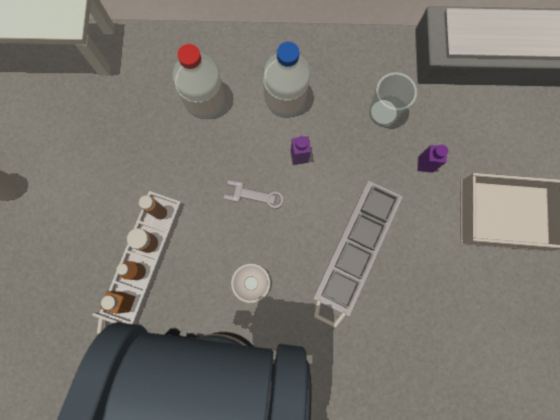

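The tray cups are empty. In the rack, from the handle (100,322), stand square (115,302), necked (130,271), squat (140,241) and tall (150,206), all upright and released, with the arm clear.

```bash
python3 -c "
from bench import bot
bot.close_job()"
```

```text
the job is handed in; nothing more can be done
```

All four bottles are in the rack in reverse order, released and standing, and the job is handed in. It took about 38 s of the 115 s allowed.

| Bottle | Cup from tray handle | Pocket from rack handle | Cap position in rack frame (x, y), mm |
|---|---|---|---|
| tall | 1 | 4 | 83.8, 0.1 |
| squat | 2 | 3 | 25.5, -0.3 |
| necked | 3 | 2 | -28.2, -0.6 |
| square | 4 | 1 | -83.3, -0.4 |

- **Position:** in the last top view every cap was within 3 mm of its pocket centre. I set squat about 3 mm off centre on purpose, to keep the gripper clear of tall.
- **Height:** cap heights matched bottles standing on the pocket floor to within 0.3 mm.
- **Robot:** it had moved clear of everything when I handed in, and the wrist force stayed near zero at every reading.
- **Checks that disagreed:** none failed. The first and second fits of the rack differed by about 1 mm. The arm drifted up to 7 mm on the longer descents, which I corrected before each grasp and set-down. The small force readings never clearly showed a bottle touching the floor, so I judged each set-down by height.

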